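# Wedge up the front edge of a half-carved stone and hold the wedge

### The job

Take the oak wedge, lay its sole flat on the bench board in front of the stone and push its thin end in under the stone, between the two front blocks, until the stone's front edge just lifts off both blocks: about 4 mm clear, not jacked up high. Lift the stone only with the wedge, leave it sitting at its rear stop, and don't disturb the other things on the bench. Finish still gripping the wedge in place under the stone; do not let go.

Things in the scene. Friction and masses are not known exactly. Their poses are not given: they have to be found in the camera images.
- board: Fixed plywood board on the table, 380 (x) x 190 (y) x 15 mm; place and yaw (within 0.3 rad) vary. Origin: centre of its underside; +x from its open front (robot side) to the stop, +z up. Fixed on it: batten 20 mm high at board x 125-155 mm under the stone's rear edge; behind it a stop, face at x 156 mm, 36 mm high. Bare in front of the stone, x -190 to -5 mm.
- block_l: Left front packing block, dark wood, 30 (x) x 26 (y) x 20 mm high, fixed on the board with its centre at board x 12, y +55 mm. Origin: centre of its underside, on the board's top.
- block_r: Right front packing block, same size, fixed at board x 12, y -55 mm. Between the two blocks is an 84 mm wide, 20 mm high open gap below the stone, clear for 120 mm inwards from the stone's front edge.
- stone: Loose half-carved grey soapstone, about 1.2 kg: slab 160 (x) x 140 (y) x 22 mm with a roughed-out bear on its rear half (top 75 mm above the underside). Lies on the front blocks and rear batten, underside 20 mm above the board's top, axes along the board's within 0.01 rad, rear face within 3 mm of the stop. Origin: centre of the slab's underside, +x to the stop.
- stone_front_l (a point): Left end (+y) of the lower front edge of the stone (stone frame x -80, y +70, z 0 mm). At the start it is 35 mm above the table.
- stone_front_r (a point): Right end (-y) of the lower front edge of the stone (stone frame x -80, y -70, z 0 mm).
- wedge: Loose oak wedge 150 (x) x 42 (y) mm, 0.1 kg, sole flat on the table left or right of the board, thin end away from the robot (yaw within 0.6 rad). Origin: centre of the sole; +x to the thin tip, +z up. Ramp: 6 mm thick at x +75 mm (tip), rising evenly to 30 mm at x -25 mm; then to x -75 mm a plain butt 30 mm high, 42 mm wide with parallel sides: grip here.
- wedge_tip (a point): Middle of the wedge's tip edge, on the sole (wedge frame x +75, y 0, z 0 mm). The wedge begins to bear when its tip is 58 mm in under the stone's front edge; each further 10 mm lifts that edge 2.4 mm (after up to 3 mm lost to the stone sliding to its stop). Pushing takes about 5 to 15 N while it lies lightly on the board, more if pressed down.
- offcut: Bystander: loose rectangular marble offcut 120 x 55 x 32 mm, lying on the other side of the board from the wedge. Origin: centre of its underside.
- mallet: Bystander: round wooden carver's mallet standing on its head, 80 mm across, 182 mm high, left beyond the board. Origin: centre of its underside.
- tin: Bystander: low round metal tin 74 mm across, 60 mm high, right beyond the board. Origin: centre of its underside.
- rasp: Bystander: flat steel rasp with round wooden handle, 290 mm long, 22 mm wide and high, lying on the far left, about along x. Origin: on the table below it, 35 mm ahead of the handle on the blade.
Mind the look-alikes: they are no part of the job. Of the things like the stone, leave any that is green or purple; of the rest the smaller one is meant.

How it is judged:
By the outcome, as a careful person would: the job done as asked, in the order asked, and still so for the second after the job is handed in, while the arm keeps its last pose, push and grip.
It also fails if it takes over 42 s, if anything falls off the work surface, if the arm or the gripper's body presses on something with over 40 N, if the wrist force passes 120 N, or if a joint passes its speed limit or range.

### The arm

A 6-joint arm with a two-finger parallel gripper is mounted at the origin on the work surface. World frame = base frame: x ahead of the robot, y to its left, z up, the work surface at z = 0. Lengths are in mm, angles in degrees, forces in N, time in s.
With the tool pointing down it reaches from about 275 to 825 mm from the base axis. Payload 4.9 kg.
Tool frame: the origin (TCP) lies at the very end of the fingers, on their centre line; the grasp point (between the pads) lies 19 mm behind it; z points along the fingers, y is the line along which they close (so a half turn about z gives the same grasp; the last joint's range is limited). The gripper opens to 85 mm and grips with 20 to 120 N. Pads are 22 mm wide; open, the fingers measure 114 mm over their backs; the gripper's body (76 mm by 85 mm) begins 54 mm behind the grasp point. The pads swing forward as they close: fully open they stand 13 mm farther back than shut.
Start: joints at [-80.913, 18.69, -11.035, 60.275, 0, 82.311], TCP at [158.761, -526.606, 231.281] pointing down, gripper open.
Joint ranges: [-152.03, 152.03], [-55.5, 102.48], [-74.3, 77.21], [-110.64, 120.58], [-84.22, 78.4], [-180, 180]. Speed limits (degrees/s): [147.25, 147.25, 180, 180, 180, 180].

### API

Orientations are given as [roll, pitch, yaw] about the fixed x, y, z axes, in that order (R = Rz(yaw) Ry(pitch) Rx(roll)).
In Python, from cell import monitor, imaging, order gives the robot as it stands.
- The arm moves only by the tool drive_tool, never from a script. Its argument "commands" is a list of rows, each a list of 7 numbers: the turn, a rotation vector about the world's x, y, z in units of 10 degrees (1.0 is 10 degrees), then the shift along the world's x, y, z in units of 0.04 m (1.0 is 0.04 m), then the closure, from -1 (fully open) to 1 (shut), so that 0 is half open. A call has 1 to 8 rows; each row shifts and turns the commanded pose from where the row before left it; what a row does not reach is not made up. A row lasts 1/8 s, in which the tool goes at most 62.5 mm and 10.7 degrees, less where a joint would pass 70% of its speed; a pose out of reach is approached as far as the arm can. A call with a number of a shift or a turn outside -1 to 1 is refused whole. A call with a gripper value outside its range is refused whole. The fingers move at their own pace and stop on an object; the grip force is fixed at half the most. Time passes only in rows, so rows that do not move let the fingers close. It gives the time, the measured TCP pose, the force, the opening and the grip force at its end, in the units of the state.
- monitor.state(): the state, without advancing time (a new reading comes with each control period).
- imaging.camera(name): name is "scene" or "top" or "wrist"; returns the picture (384x512x3 uint8, red, green, blue); there is no depth.
- imaging.camera_params(name): a dict with "fov_y" (degrees; the focal length in pixels is half the picture's height over the tangent of half this angle, whatever the lens; pixels are square), "cx", "cy" (the principal point, pixels), "D" ([k1, k2, p1, p2, k3] as OpenCV has them; the pictures are not rectified), "T" (4x4, takes a point from camera to world coordinates). Camera axes: x right, y down, z forward; pixel columns grow to the right and rows downward; lengths in mm; the calibration is good to about 2 mm. A picture is of the moment at which its call begins: read the wrist's pose just before it. camera_params takes no time and is no camera call; for the wrist camera it gives the pose at the moment of the call.
- order.finish_job(): hands the job in; it is judged then, once.
The state is a dict: "time_s": time; "joints": joint angles; "joint_vel": joint speeds; "effort": joint torques, N m; "eef_pos": TCP position; "tcp_rot": TCP orientation; "wrist_force": force on the tool from outside, world axes, zero at the start; "wrist_torque": the same for the moment, N m; "finger_gap": finger opening in mm; "grasp_force": force on a finger pad.
Only numpy, scipy, OpenCV 4.12 (cv2) and the standard library are available. Lean on these libraries where they do the work, as an engineer would, in place of code of your own. Each camera call takes 0.05 s, during which the arm holds its last target. There are 200 camera calls.

## Working session

There is one attempt and no reset: what is moved stays moved. The work goes in short steps, Python scripts to look and compute and a tool call to move; the robot and the scene stay as the last step left them, time stands still between calls to the robot, and variables do not carry over. Pictures are saved under pics/ and viewed, at most 10 in all, crops included, and the job is handed in when it is done.

Besides the shell and the picture viewer there is one more tool, called after "Request:" as name([rows], argument=value, ...), one row to a line, values as JSON. drive_tool: Moves the arm, as the interface text tells. Shifts and turns lie within -1 to 1; 1 stands for 0.04 m of shift or 10 degrees of turn. Its arguments: {"type":"object","properties":{"commands":{"type":"array","items":{"type":"array","items":{"type":"number"}}}},"required":["commands"]}

```bash
mkdir -p pics; cat > h.py <<'E'
import numpy as np, cv2
from cell import monitor, imaging, order
def K(p):
    f=192/np.tan(np.radians(p["fov_y"])/2)
    return np.array([[f,0,p["cx"]],[0,f,p["cy"]],[0,0,1]]),np.array(p["D"],float)
def snap(n,fn):
    p=imaging.camera_params(n); im=imaging.camera(n); cv2.imwrite(fn,im[:,:,::-1]); return p,im
def px2w(p,uv,z):
    k,D=K(p); T=np.array(p["T"]); uv=np.array(uv,float).reshape(-1,1,2)
    n=cv2.undistortPoints(uv,k,D)[:,0]; d=np.c_[n,np.ones(len(n))]@T[:3,:3].T; o=T[:3,3]
    return o+d*((np.broadcast_to(z,len(n))-o[2])/d[:,2])[:,None]
def w2px(p,X):
    k,D=K(p); T=np.linalg.inv(np.array(p["T"]))
    return cv2.projectPoints(np.array(X,float).reshape(-1,1,3),cv2.Rodrigues(T[:3,:3])[0],T[:3,3],k,D)[0][:,0]
E
python3 - <<'E'
from h import *
s=monitor.state();print(s)
for n in("top","scene"):
    p,im=snap(n,f"pics/{n}0.png");print(n,p)
E
```

```text
{'time_s': 0.0, 'joints': array([-8.09140451e+01,  1.87326067e+01, -1.10912300e+01,  6.02756162e+01,
        3.18332553e-04,  8.23115370e+01]), 'joint_vel': array([-0.00560192,  0.07096629, -0.00984331,  0.03955115,  0.03922382,
       -0.01675252]), 'effort': array([ 3.44171967e-03, -4.43401265e+01,  2.62436879e+01,  1.55096571e-02,
       -2.55303456e-05, -5.67813615e-06]), 'eef_pos': array([ 158.65805565, -526.01134086,  230.50292124]), 'tcp_rot': array([-1.79901484e+02, -1.36209289e-02,  1.67744059e+01]), 'wrist_force': array([-0.79324777,  0.21859783,  1.04538757]), 'wrist_torque': array([-0.00693084,  0.00128253,  0.00882046]), 'grasp_force': 0.0, 'finger_gap': 85.3645866249268}
top {'fov_y': 48.48197686398794, 'cx': 256.34413882627496, 'cy': 191.86621919471835, 'D': array([-0.00955464,  0.        ,  0.        ,  0.        ,  0.        ]), 'T': array([[-1.57779127e-02, -9.97895688e-01,  6.28908082e-02,
         4.25241533e+02],
       [-9.99853497e-01,  1.53288478e-02, -7.61653498e-03,
         2.25667190e+01],
       [ 6.63646378e-03, -6.30017675e-02, -9.97991350e-01,
         1.40950174e+03],
       [ 0.00000000e+00,  0.00000000e+00,  0.00000000e+00,
         1.00000000e+00]])}
scene {'fov_y': 50.33972251323056, 'cx': 254.54525248723044, 'cy': 186.7555508757306, 'D': array([-0.14778508,  0.        ,  0.        ,  0.        ,  0.        ]), 'T': array([[ 5.58786454e-01,  4.78385015e-01, -6.77425624e-01,
         1.43586250e+03],
       [ 8.29121910e-01, -3.39729270e-01,  4.44005496e-01,
        -5.78205834e+02],
       [-1.77357371e-02, -8.09772685e-01, -5.86475612e-01,
         8.61375661e+02],
       [ 0.00000000e+00,  0.00000000e+00,  0.00000000e+00,
         1.00000000e+00]])}
```

```bash
python3 -c "
import cv2
a=cv2.imread('pics/top0.png');cv2.imwrite('pics/top0b.png',cv2.resize(a[60:360,60:460],(800,600),interpolation=cv2.INTER_CUBIC))"
```

```text
(no output)
```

View pics/top0b.png

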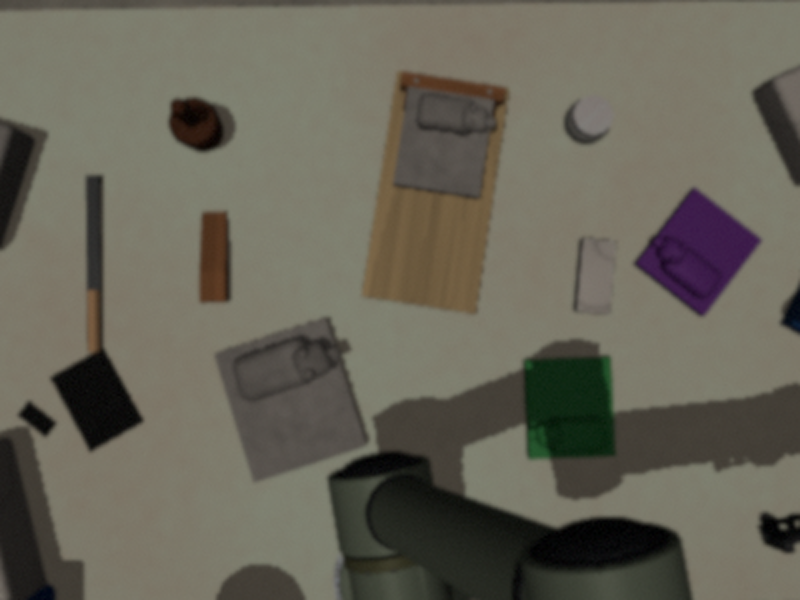

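View pics/scene0.png

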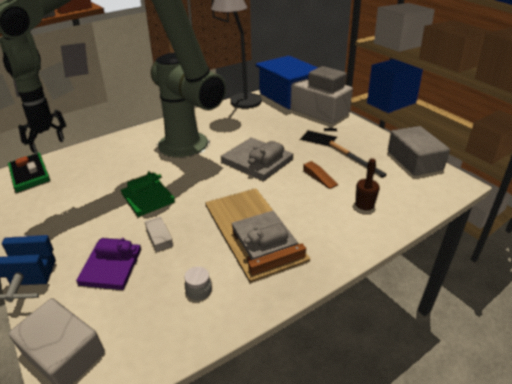

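The top view shows the wedge left of the board (crop px ~(215,257), tip up at 212). The board has front corners at (363,297) and (476,313), with the small grey stone on it. The large grey, purple and green ones are decoys.

```bash
python3 - <<'E'
from h import *
p=imaging.camera_params("top")
c=lambda L:np.array(L)/2+60-.25
print(px2w(p,c([(363,297),(476,313)]),15).round(1))
print(px2w(p,c([(401,72),(507,90)]),51).round(1))
print("stone front",px2w(p,c([(394,184),(480,197)]),57).round(1))
print("wedge tip, butt",px2w(p,c([(203,212),(227,212)]),6).round(1),px2w(p,c([(201,301),(229,301)]),30).round(1))
q=imaging.camera_params("wrist");print(q["fov_y"],q["D"]);T=np.array(q["T"]);print(T.round(3))
print(px2w(q,[(256,192)],0))
E
```

```text
[[ 460.2   62.1   15. ]
 [ 431.2 -122.1   15. ]]
[[ 822.7   -5.4   51. ]
 [ 790.7 -176.6   51. ]]
stone front [[ 639.     8.9   57. ]
 [ 616.  -128.2   57. ]]
wedge tip, butt [[605.1 325.    6. ]
 [604.5 285.3   6. ]] [[457.5 323.3  30. ]
 [456.8 278.1  30. ]]
69.45120025372545 [-0.05405263  0.          0.          0.          0.        ]
[[ 2.89000e-01 -9.08000e-01 -3.05000e-01  2.35860e+02]
 [-9.57000e-01 -2.74000e-01 -9.00000e-02 -5.02966e+02]
 [-2.00000e-03  3.18000e-01 -9.48000e-01  3.73148e+02]
 [ 0.00000e+00  0.00000e+00  0.00000e+00  1.00000e+00]]
[[ 113.72312908 -537.62086547    0.        ]]
```

Request:
drive_tool([
  [0,0,0.96,0.47,0.775,0,-1],
  [0,0,0.96,0.47,0.775,0,-1],
  [0,0,0.96,0.47,0.775,0,-1],
  [0,0,0.96,0.47,0.775,0,-1],
  [0,0,0.96,0.47,0.775,0,-1],
  [0,0,0.96,0.47,0.775,0,-1],
  [0,0,0.96,0.47,0.775,0,-1],
  [0,0,0.96,0.47,0.775,0,-1],
])

```text
time_s: 1.1
eef_pos: [309.5, -277.4, 231.1]
tcp_rot: [-180.0, -0.0, 93.9]
wrist_force: [0.4, -0.6, -0.7]
finger_gap: 85.6
grasp_force: 0.0
```

Request:
drive_tool([
  [0,0,0.96,0.47,0.775,0,-1],
  [0,0,0.96,0.47,0.775,0,-1],
  [0,0,0.96,0.47,0.775,0,-1],
  [0,0,0.96,0.47,0.775,0,-1],
  [0,0,0.96,0.47,0.775,0,-1],
  [0,0,0.96,0.47,0.775,0,-1],
  [0,0,0.96,0.47,0.775,0,-1],
  [0,0,0.96,0.47,0.775,0,-1],
])

```text
time_s: 2.1
eef_pos: [459.8, -29.4, 231.0]
tcp_rot: [-180.0, -0.0, 170.7]
wrist_force: [0.9, -0.4, -0.4]
finger_gap: 85.4
grasp_force: 0.0
```

Request:
drive_tool([
  [0,0,0,0,0,0,-1],
  [0,0,0,0,0,0,-1],
])

```text
time_s: 2.35
eef_pos: [459.0, -30.7, 230.9]
tcp_rot: [-180.0, -0.1, 170.3]
wrist_force: [0.5, 0.5, -0.1]
finger_gap: 85.1
grasp_force: 0.0
```

```bash
python3 - <<'E'
from h import *
import pickle
p,im=snap("wrist","pics/w1.png");pickle.dump(p,open("w1.p","wb"))
cv2.imwrite("pics/w1b.png",cv2.resize(im[:,:,::-1],(800,600),interpolation=cv2.INTER_CUBIC))
s=monitor.state();print(s['eef_pos'],s['tcp_rot'],s['joints'].round(1));print(np.array(p["T"]).round(3))
E
```

```text
[458.96964636 -31.0630405  231.02444329] [-1.79982120e+02 -4.93138802e-02  1.70287453e+02] [-13.1   9.2 -23.7  57.2  -0.   -3.4]
[[ 1.68000e-01  9.36000e-01  3.10000e-01  3.77866e+02]
 [ 9.86000e-01 -1.59000e-01 -5.30000e-02 -1.72100e+01]
 [-0.00000e+00  3.15000e-01 -9.49000e-01  3.73569e+02]
 [ 0.00000e+00  0.00000e+00  0.00000e+00  1.00000e+00]]
```

View pics/w1b.png

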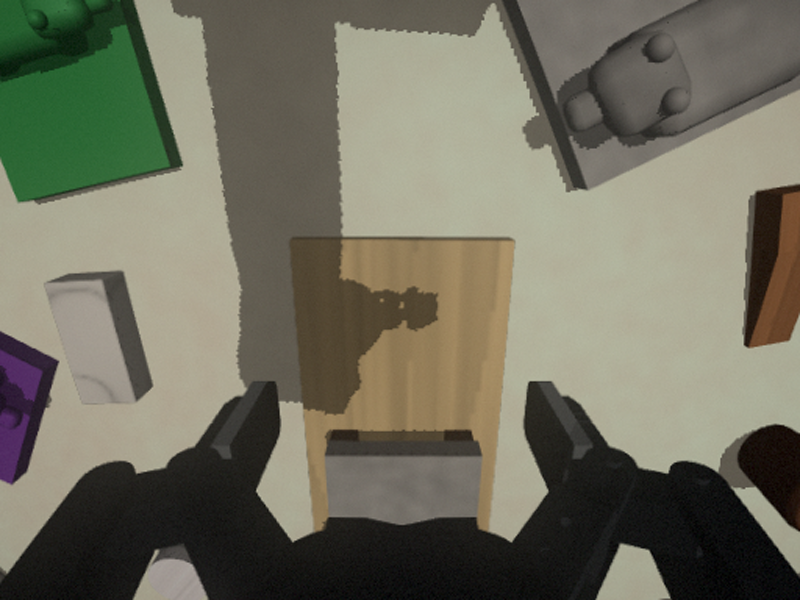

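The wrist view (image up = towards the robot) shows the board's front corners at (291,238) and (514,238). The stone's front top edge runs (327,457)–(480,456), and its bottom edge is at y≈441. The wedge is on the right at (750–800,190–346).

```bash
python3 - <<'E'
from h import *
import pickle
p=pickle.load(open("w1.p","rb"))
c=lambda L:np.array(L)/1.5625-.18
F=px2w(p,c([(291,239),(514,239)]),15);print(F.round(1),np.linalg.norm(F[1]-F[0]))
S=px2w(p,c([(327,457),(480,456)]),57);print("stone top front",S.round(1),np.linalg.norm(S[1]-S[0]))
B=px2w(p,c([(327,441),(480,441)]),35);print("stone bottom front",B.round(1),np.linalg.norm(B[1]-B[0]))
d=F[1]-F[0];yaw=np.arctan2(-d[0],d[1]);print("yaw",np.degrees(yaw))
R=np.array([[np.cos(yaw),-np.sin(yaw)],[np.sin(yaw),np.cos(yaw)]])
o=F.mean(0)[:2]+R@[190,0];print("board origin",o)
for P in (S,B):print((P[:,:2]-o)@R)
E
```

```text
[[ 427.8 -119.9   15. ]
 [ 459.2   64.4   15. ]] 186.99527520312233
stone top front [[ 616.3 -125.    57. ]
 [ 638.     8.8   57. ]] 135.5555171176193
stone bottom front [[ 615.1 -128.4   35. ]
 [ 639.1   12.4   35. ]] 142.79448686513078
yaw -9.66485540222097
board origin [630.83181989 -59.64803335]
[[ -3.34307229 -66.88339675]
 [ -4.4069115   68.6679458 ]]
[[ -3.94003046 -70.38831864]
 [ -3.92546235  72.40616748]]
```

Request:
drive_tool([
  [0,0,0.2,0.1,1,0.2,-1],
  [0,0,0.2,0.1,1,0.2,-1],
  [0,0,0.2,0.1,1,0.2,-1],
  [0,0,0.2,0.1,1,0,-1],
  [0,0,0.2,0.1,1,0,-1],
  [0,0,0,0,1,0,-1],
  [0,0,0,0,1,0,-1],
  [0,0,0,0,1,0,-1],
])

```text
time_s: 3.4
eef_pos: [479.8, 289.3, 255.3]
tcp_rot: [-180.0, -0.0, -179.8]
wrist_force: [0.6, 0.6, 0.3]
finger_gap: 85.3
grasp_force: 0.0
```

Request:
drive_tool([
  [0,0,0,0,0.3,0,-1],
  [0,0,0,0,0,0,-1],
  [0,0,0,0,0,0,-1],
])

```text
time_s: 3.78
eef_pos: [479.7, 299.9, 255.3]
tcp_rot: [-180.0, -0.0, -179.7]
wrist_force: [0.2, 0.2, -0.1]
finger_gap: 85.5
grasp_force: 0.0
```

```bash
python3 - <<'E'
from h import *
import pickle
p,im=snap("wrist","pics/w2.png");pickle.dump(p,open("w2.p","wb"))
cv2.imwrite("pics/w2b.png",cv2.resize(im[:,:,::-1],(800,600),interpolation=cv2.INTER_CUBIC))
s=monitor.state();print(s['eef_pos'],s['tcp_rot'],s['joints'].round(1))
E
```

```text
[479.74265209 299.96497815 255.36912707] [-1.79974709e+02 -7.21219802e-03 -1.79739021e+02] [24.6 19.6 -6.2 64.3 -0.  24.3]
```

View pics/w2b.png

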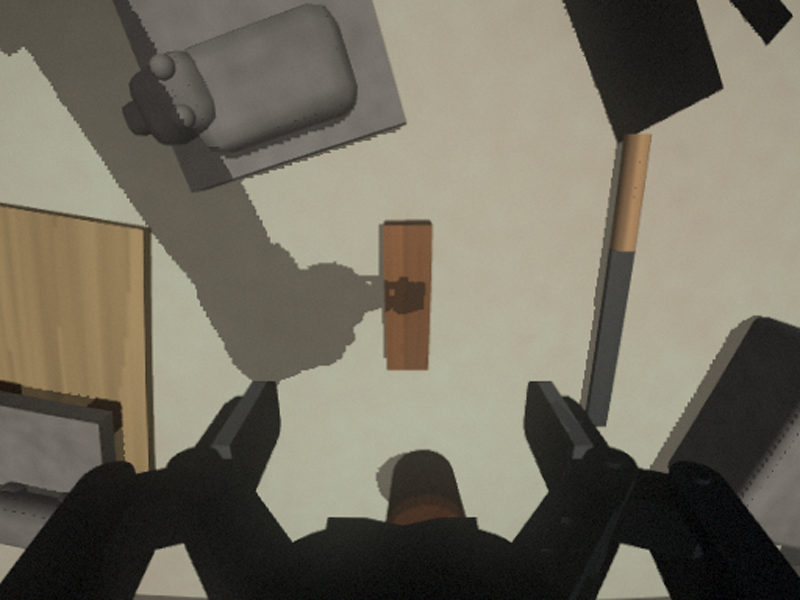

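Wedge: butt end at (383..433, 222), tip at (387..428, 369), nearly axis-aligned.

```bash
python3 - <<'E'
from h import *
import pickle
p=pickle.load(open("w2.p","rb"))
c=lambda L:np.array(L)/1.5625-.18
F=px2w(p,c([(383.5,223),(432.5,223)]),30);t=px2w(p,c([(387,369.5),(428.5,369.5)]),[6,6]);print(F.round(1),t.round(1))
d=t.mean(0)-F.mean(0);print(np.hypot(*d[:2]),np.degrees(np.arctan2(d[1],d[0])))
u=d[:2]/np.hypot(*d[:2]);print("grip",F.mean(0)[:2]+25*u,"origin",F.mean(0)[:2]+75*u,"tip",t.mean(0))
print("board corner",px2w(p,c([(150,229)]),15))
E
```

```text
[[452.4 284.2  30. ]
 [452.2 325.7  30. ]] [[603.5 285.5   6. ]
 [603.3 327.4   6. ]]
151.127455465315 0.5652390639170556
grip [477.2619021 305.1925137] origin [527.25946902 305.68576983] tip [603.38322001 306.43677652   6.        ]
board corner [[459.75004106  72.43028949  15.        ]]
```

Request:
drive_tool([
  [0,0,0.03,-0.05,0.13,-1,-1],
  [0,0,0,0,0,-1,-1],
  [0,0,0,0,0,-1,-1],
  [0,0,0,0,0,-1,-1],
  [0,0,0,0,0,-1,-1],
  [0,0,0,0,0,-0.7,-1],
  [0,0,0,0,0,-0.4,-1],
  [0,0,0,0,0,-0.25,-1],
])

```text
time_s: 4.82
eef_pos: [477.9, 306.1, 1.0]
tcp_rot: [-180.0, 0.0, -179.4]
wrist_force: [0.1, 0.0, -0.4]
finger_gap: 85.3
grasp_force: 0.0
```

Request:
drive_tool([
  [0,0,0,0,0,0,0],
  [0,0,0,0,0,0,0.5],
  [0,0,0,0,0,0,1],
  [0,0,0,0,0,0,1],
  [0,0,0,0,0,0,1],
  [0,0,0,0,0,0,1],
])

```text
time_s: 5.58
eef_pos: [478.7, 307.1, 2.6]
tcp_rot: [180.0, 0.1, -179.3]
wrist_force: [-0.5, -0.1, 6.7]
finger_gap: 41.0
grasp_force: 61.6
```

Request:
drive_tool([
  [0,0,0,0,0,0.5,1],
  [0,0,0,0,0,0.75,1],
  [0,0,0,0,0,0.75,1],
  [0,0,0,0,-0.6,0,1],
  [0,0,-0.2,0,-1,0,1],
  [0,0,-0.2,0,-1,0,1],
  [0,0,-0.2,0,-1,0,1],
  [0,0,-0.2,0.05,-1,0,1],
])

```text
time_s: 6.58
eef_pos: [479.2, 121.5, 81.4]
tcp_rot: [180.0, 0.0, 172.6]
wrist_force: [1.0, -0.3, -1.1]
finger_gap: 41.3
grasp_force: 60.7
```

Request:
drive_tool([
  [0,0,-0.2,0.05,-1,0,1],
  [0,0,0,0.05,-1,0,1],
  [0,0,0,0.05,-1,0,1],
  [0,0,0,0,-0.65,0,1],
  [0,0,0,0,-0.3,0,1],
  [0,0,0,0,0,0,1],
  [0,0,0,0,0,0,1],
])

```text
time_s: 7.45
eef_pos: [485.4, -34.5, 81.2]
tcp_rot: [180.0, -0.0, 170.7]
wrist_force: [0.0, -0.1, -1.5]
finger_gap: 41.0
grasp_force: 60.7
```

```bash
python3 - <<'E'
from h import *
import pickle
p,im=snap("wrist","pics/w3.png");pickle.dump(p,open("w3.p","wb"))
cv2.imwrite("pics/w3b.png",cv2.resize(im[:,:,::-1],(800,600),interpolation=cv2.INTER_CUBIC))
s=monitor.state();print(s['eef_pos'],s['tcp_rot'],s['wrist_force'])
E
```

```text
[485.39678922 -34.39381907  81.2431718 ] [ 1.79977926e+02 -1.79115024e-02  1.70757909e+02] [ 0.08560139 -0.46777185 -1.0602486 ]
```

View pics/w3b.png

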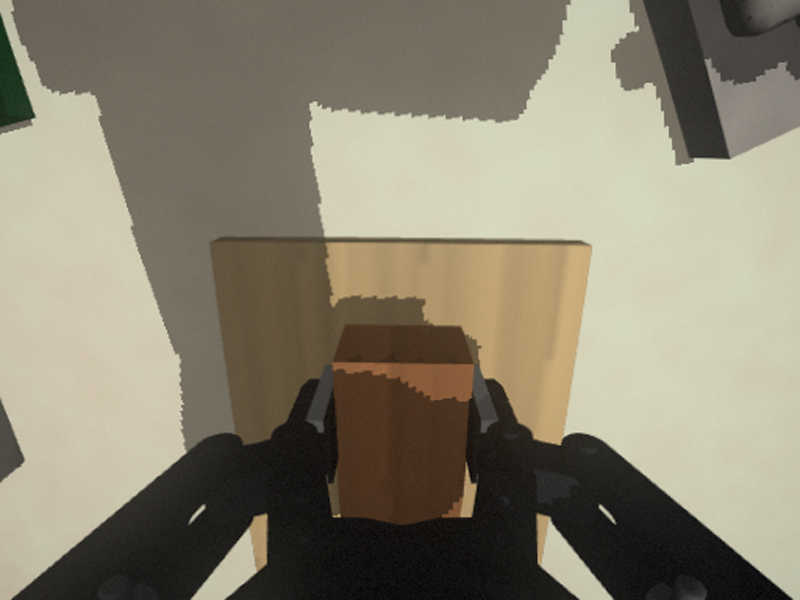

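The wedge is gripped straight. The board's front corners are at (211,242) and (590,246).

```bash
python3 - <<'E'
from h import *
import pickle
p=pickle.load(open("w3.p","rb"))
c=lambda L:np.array(L)/1.5625-.18
F=px2w(p,c([(211.5,241.5),(590,245.5)]),15);print(F.round(1),np.linalg.norm(F[1]-F[0]))
d=F[1]-F[0];yaw=np.arctan2(-d[0],d[1]);print("yaw",np.degrees(yaw))
R=np.array([[np.cos(yaw),-np.sin(yaw)],[np.sin(yaw),np.cos(yaw)]])
o=F.mean(0)[:2]+R@[190,0];print("board origin",o)
s=monitor.state()['eef_pos'][:2];print("tcp in board",(s-o)@R)
E=px2w(p,c([(334,363),(473,363)]),81-2.6+30+0);print("butt top end",E.round(1),(E[:,:2]-o)@R)
E
```

```text
[[ 428.4 -120.4   15. ]
 [ 460.4   63.6   15. ]] 186.71969935199053
yaw -9.879479860544471
board origin [631.57470745 -60.9773224 ]
tcp in board [-148.57132082    1.10862909]
butt top end [[458.6 -50.8 108.4]
 [465.3 -10.1 108.4]] [[-172.13759127  -19.63145419]
 [-172.5682894    21.5834113 ]]
```

Request:
drive_tool([
  [0,0,-0.05,0,-0.02,-0.5,1],
  [0,0,0,0,0,-0.5,1],
  [0,0,0,0,0,-0.3,1],
  [0,0,0,0,0,-0.2,1],
  [0,0,0,0,0,0,1],
  [0,0,0,0,0,0,1],
])

```text
time_s: 8.25
eef_pos: [486.0, -36.2, 21.7]
tcp_rot: [-180.0, 0.0, 170.2]
wrist_force: [-0.2, -0.2, -0.7]
finger_gap: 41.4
grasp_force: 60.8
```

Request:
drive_tool([
  [0,0,0,0,0,-0.02,1],
  [0,0,0,0,0,-0.02,1],
  [0,0,0,0,0,0,1],
  [0,0,0,0,0,0,1],
])

```text
time_s: 8.75
eef_pos: [485.6, -36.2, 19.7]
tcp_rot: [-180.0, 0.0, 170.2]
wrist_force: [1.1, 0.1, -1.4]
finger_gap: 41.3
grasp_force: 60.8
```

Request:
drive_tool([
  [0,0,0,0,0,-0.02,1],
  [0,0,0,0,0,0,1],
  [0,0,0,0,0,0,1],
])

```text
time_s: 9.12
eef_pos: [485.5, -36.2, 18.8]
tcp_rot: [180.0, -0.0, 170.2]
wrist_force: [0.2, -0.3, -0.4]
finger_gap: 40.8
grasp_force: 60.8
```

Request:
drive_tool([
  [0,0,0,0,0,-0.02,1],
  [0,0,0,0,0,0,1],
  [0,0,0,0,0,0,1],
])

```text
time_s: 9.5
eef_pos: [485.6, -36.2, 18.1]
tcp_rot: [-180.0, -0.0, 170.2]
wrist_force: [0.2, 0.0, -0.8]
finger_gap: 41.2
grasp_force: 60.8
```

Request:
drive_tool([
  [0,0,0,0,0,-0.02,1],
  [0,0,0,0,0,0,1],
  [0,0,0,0,0,0,1],
])

```text
time_s: 9.88
eef_pos: [485.6, -36.2, 17.6]
tcp_rot: [-180.0, 0.0, 170.2]
wrist_force: [-1.4, 0.9, 5.7]
finger_gap: 40.9
grasp_force: 61.4
```

Request:
drive_tool([
  [0,0,0,0.246,-0.042,0,1],
  [0,0,0,0.246,-0.042,0,1],
  [0,0,0,0.246,-0.042,0,1],
  [0,0,0,0.246,-0.042,0,1],
  [0,0,0,0.246,-0.042,0,1],
  [0,0,0,0.246,-0.042,0,1],
  [0,0,0,0,0,0,1],
])

```text
time_s: 10.75
eef_pos: [544.8, -46.3, 17.5]
tcp_rot: [-180.0, 0.0, 170.2]
wrist_force: [-0.8, 0.9, 6.0]
finger_gap: 41.0
grasp_force: 61.3
```

Request:
drive_tool([
  [0,0,0,0.1,-0.017,0,1],
  [0,0,0,0,0,0,1],
  [0,0,0,0,0,0,1],
])

```text
time_s: 11.12
eef_pos: [544.9, -46.3, 17.4]
tcp_rot: [-180.0, -0.4, 170.2]
wrist_force: [-10.9, 1.9, 15.1]
finger_gap: 41.0
grasp_force: 62.5
```

```bash
python3 - <<'E'
from h import *
import pickle
p,im=snap("wrist","pics/w4.png");pickle.dump(p,open("w4.p","wb"))
p,im=snap("scene","pics/s4.png")
s=monitor.state();print(s['eef_pos'],s['tcp_rot'],s['wrist_force'],s['wrist_torque'])
a=cv2.imread('pics/w4.png');b=im[160:310,180:380,::-1]
cv2.imwrite("pics/m4.png",np.hstack([cv2.resize(a,(400,300)),cv2.resize(b,(400,300),interpolation=cv2.INTER_CUBIC)]))
E
```

```text
[544.8702274  -46.32143302  17.40007188] [-179.97604232   -0.35745879  170.179304  ] [-10.8828228    1.10564407  15.59474817] [ 0.25548654  2.1632737  -0.04874063]
```

View pics/m4.png

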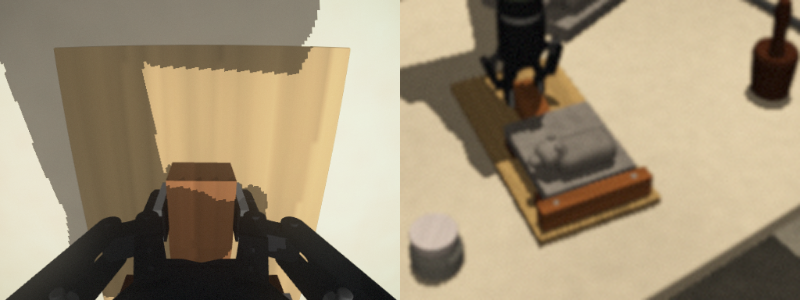

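The picture shows the wedge centred between the blocks and going under the stone, with the stone still at its stop. Resistance came earlier than expected, so I'll relieve the down-press and see.

Request:
drive_tool([
  [0,0,0,0,0,0.02,1],
  [0,0,0,0,0,0,1],
  [0,0,0,0,0,0,1],
])

```text
time_s: 11.6
eef_pos: [548.8, -47.0, 17.8]
tcp_rot: [180.0, 0.0, 170.2]
wrist_force: [0.9, -0.6, -0.0]
finger_gap: 41.4
grasp_force: 60.6
```

Request:
drive_tool([
  [0,0,0,0.05,-0.008,0,1],
  [0,0,0,0,0,0,1],
  [0,0,0,0,0,0,1],
])

```text
time_s: 11.98
eef_pos: [550.7, -47.3, 18.0]
tcp_rot: [-180.0, -0.0, 170.2]
wrist_force: [-0.2, 0.1, -0.4]
finger_gap: 41.2
grasp_force: 60.6
```

Request:
drive_tool([
  [0,0,0,0.1,-0.017,0,1],
  [0,0,0,0.05,-0.008,0,1],
  [0,0,0,0,0,0,1],
])

```text
time_s: 12.35
eef_pos: [556.7, -48.3, 18.0]
tcp_rot: [-180.0, -0.0, 170.2]
wrist_force: [0.3, -0.7, -1.8]
finger_gap: 41.0
grasp_force: 60.6
```

Request:
drive_tool([
  [0,0,0,0.05,-0.008,0,1],
  [0,0,0,0,0,0,1],
  [0,0,0,0,0,0,1],
])

```text
time_s: 12.72
eef_pos: [558.2, -48.5, 17.9]
tcp_rot: [180.0, -0.0, 170.2]
wrist_force: [-0.8, 0.8, -2.4]
finger_gap: 40.8
grasp_force: 60.7
```

Request:
drive_tool([
  [0,0,0,0.05,-0.008,0,1],
  [0,0,0,0,0,0,1],
  [0,0,0,0,0,0,1],
])

```text
time_s: 13.1
eef_pos: [559.7, -48.7, 17.7]
tcp_rot: [180.0, -0.1, 170.2]
wrist_force: [-3.3, 0.6, -3.7]
finger_gap: 41.5
grasp_force: 60.9
```

Request:
drive_tool([
  [0,0,0,0.05,-0.008,0,1],
  [0,0,0,0,0,0,1],
  [0,0,0,0,0,0,1],
])

```text
time_s: 13.48
eef_pos: [561.8, -49.1, 17.7]
tcp_rot: [180.0, -0.1, 170.2]
wrist_force: [-4.6, 1.7, -5.4]
finger_gap: 41.2
grasp_force: 61.0
```

Request:
drive_tool([
  [0,0,0,0.05,-0.008,0,1],
  [0,0,0,0.05,-0.008,0,1],
  [0,0,0,0.05,-0.008,0,1],
  [0,0,0,0.05,-0.008,-0.005,1],
  [0,0,0,0,0,0,1],
  [0,0,0,0,0,0,1],
])

```text
time_s: 14.22
eef_pos: [569.1, -50.2, 17.5]
tcp_rot: [-180.0, -0.2, 170.2]
wrist_force: [-6.2, 0.4, -2.7]
finger_gap: 41.0
grasp_force: 61.2
```

```bash
cat > lift.py <<'E'
from h import *
import sys
from scipy.optimize import least_squares
# stone pose change seen in the scene camera since s4.png: lift of the front edge (pivot at the rear batten) and slide
def lift(fn):
    p,im=snap("scene",fn)
    a=cv2.imread("pics/s4.png",0);b=cv2.imread(fn,0)
    yaw=np.radians(-9.8);R=np.array([[np.cos(yaw),-np.sin(yaw),0],[np.sin(yaw),np.cos(yaw),0],[0,0,1]]);o=np.array([631.4,-60.7,0])
    # slab-top region, and bear
    poly=w2px(p,np.array([[-4,68,57],[-4,-68,57],[150,-68,57],[150,68,57]])@R.T+o)
    m=np.zeros(a.shape,np.uint8);cv2.fillPoly(m,[poly.astype(np.int32)],255);m=cv2.dilate(m,np.ones((5,5)))
    q=cv2.goodFeaturesToTrack(a,120,.01,3,mask=m)
    r,st,e=cv2.calcOpticalFlowPyrLK(a,b,q,None,winSize=(13,13),maxLevel=1)
    k=st[:,0]==1;q=q[k,0];r=r[k,0]
    X=(px2w(p,q,65.)-o)@R   # mean height of visible points
    def pred(t):
        th=t[0]/145;dx=t[1];Y=X.copy();rx=X[:,0]-135;rz=X[:,2]-35
        Y[:,0]=135+rx*np.cos(th)+rz*np.sin(th)+dx;Y[:,2]=35+rz*np.cos(th)-rx*np.sin(th);return w2px(p,Y@R.T+o)
    base=w2px(p,X@R.T+o)
    f=least_squares(lambda t:((pred(t)-base)-(r-q)).ravel(),[0,0],loss="soft_l1",f_scale=.3)
    res=np.abs((pred(f.x)-base)-(r-q)).max(1);print("lift,slide",f.x.round(2),"n",len(q),"inl",(res<.5).sum(),"med",np.median(res).round(2))
    bg=cv2.goodFeaturesToTrack(a[:,:150],40,.01,3);print("bg shift",np.median(cv2.calcOpticalFlowPyrLK(a,b,bg,None,winSize=(13,13))[0]-bg,0))
    s=monitor.state();print(s['time_s'],s['eef_pos'].round(1),s['tcp_rot'].round(2),s['wrist_force'].round(1))
if __name__=="__main__":lift(sys.argv[1])
E
python3 lift.py pics/s5.png
```

```text
lift,slide [-4.92  2.69] n 53 inl 24 med 0.53
bg shift [[0.00365734 0.00163412]]
14.275 [569.1 -50.2  17.5] [-1.7999e+02 -1.5000e-01  1.7018e+02] [-6.2  0.9 -4. ]
```

```bash
python3 - <<'E'
import cv2,numpy as np
c=[cv2.resize(cv2.imread(f)[205:275,225:318],(398,300),interpolation=cv2.INTER_CUBIC) for f in("pics/s4.png","pics/s5.png")]
from h import *
p,im=snap("wrist","pics/w5.png")
w=cv2.imread("pics/w5.png")
top=np.hstack(c); bot=np.hstack([cv2.resize(cv2.imread(f),(398,300)) for f in("pics/w4.png","pics/w5.png")])
cv2.imwrite("pics/m5.png",np.vstack([top,bot]))
E
```

```text
(no output)
```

View pics/m5.png

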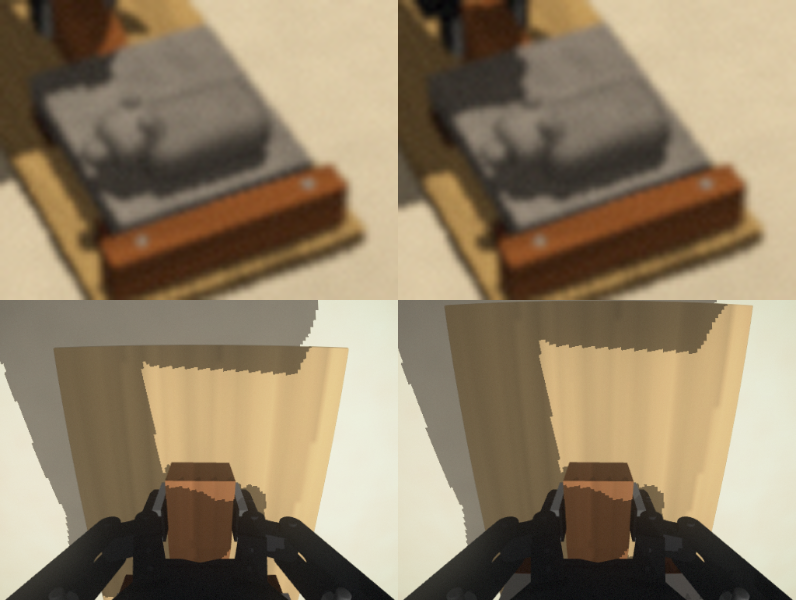

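The upper crops show the slab's left top edge lit against a bright background in both pictures. I'll measure the lift from how far that edge shifts sideways in the image.

```bash
cat > lift2.py <<'E'
from h import *
import sys
from scipy.ndimage import map_coordinates as mc
p=imaging.camera_params("scene")
yaw=np.radians(-9.8);R=np.array([[np.cos(yaw),-np.sin(yaw),0],[np.sin(yaw),np.cos(yaw),0],[0,0,1]]);o=np.array([631.4,-60.7,0])
P=lambda x,y,z:w2px(p,np.c_[x,np.full_like(x,y),np.zeros_like(x)+z]@R.T+o)
x=np.arange(0,126,2.);b=P(x,70,57);t=P(x+1,70,57)-b;n=np.c_[t[:,1],-t[:,0]];n/=np.linalg.norm(n,axis=1)[:,None]
g=((P(x,70,58)-b)*n).sum(1)*(135-x)/140   # px per mm of front lift
s=np.arange(-5,5.01,.1)
def edge(f):
    a=cv2.imread(f).astype(float).mean(2);e=[]
    for c,m in zip(b,n):
        q=c+s[:,None]*m;v=mc(a,[q[:,1],q[:,0]],order=3);d=np.abs(np.gradient(v));i=d[15:-15].argmax()+15;w=slice(max(i-12,0),i+13);e.append((s[w]*d[w]).sum()/d[w].sum())
    return np.array(e)
def run(f):
    d=edge(f)-edge("pics/s4.png");k=np.abs(d)<2.5
    for _ in range(4):
        L=(d[k]*g[k]).sum()/(g[k]**2).sum();r=d-L*g;k=np.abs(r)<.3
    A=np.c_[g[k],np.ones(k.sum())];print(f,"lift",L.round(2),"n",k.sum(),"of",len(x),"sd",r[k].std().round(3),"with offset",np.linalg.lstsq(A,d[k],rcond=None)[0].round(2),"raw",d[::6].round(2))
if __name__=="__main__":
    if len(sys.argv)>2:snap("scene",sys.argv[1]);s_=monitor.state();print(s_['time_s'],s_['eef_pos'].round(1),s_['tcp_rot'].round(2),s_['wrist_force'].round(1))
    run(sys.argv[1])
E
python3 lift2.py pics/s5.png
```

```text
pics/s5.png lift 2.27 n 59 of 63 sd 0.124 with offset [ 2.5  -0.02] raw [ 0.57  0.18  0.42  0.03  0.36  0.12  0.16  0.09  0.45 -0.13  0.1 ]
```

The measured lift is 2.3 mm, which matches the force estimate, so about 7 mm more push is needed.

Request:
drive_tool([
  [0,0,0,0.05,-0.008,0,1],
  [0,0,0,0.05,-0.008,0,1],
  [0,0,0,0.05,-0.008,0,1],
  [0,0,0,0.025,-0.004,0,1],
  [0,0,0,0,0,0,1],
  [0,0,0,0,0,0,1],
  [0,0,0,0,0,0,1],
])

```text
time_s: 15.2
eef_pos: [576.3, -51.4, 17.5]
tcp_rot: [-180.0, -0.1, 170.2]
wrist_force: [-6.5, 1.1, -4.1]
finger_gap: 41.1
grasp_force: 61.1
```

```bash
python3 lift2.py pics/s6.png snap; python3 lift2.py pics/s7.png snap
```

```text
15.25 [576.3 -51.4  17.5] [-1.8000e+02 -1.4000e-01  1.7017e+02] [-5.8  0.9 -3.9]
pics/s6.png lift 3.9 n 55 of 63 sd 0.133 with offset [3.3  0.06] raw [ 0.67  0.38  0.58  0.26  0.72  0.25  0.24  0.3   0.36 -0.31  0.06]
15.3 [576.3 -51.4  17.5] [-1.8000e+02 -1.4000e-01  1.7018e+02] [-6.5  1.7 -4.1]
pics/s7.png lift 3.52 n 52 of 63 sd 0.148 with offset [3.16 0.04] raw [0.52 0.38 0.56 0.2  0.74 0.11 0.37 0.38 0.84 0.02 0.06]
```

Request:
drive_tool([
  [0,0,0,0.025,-0.004,0,1],
  [0,0,0,0,0,0,1],
  [0,0,0,0,0,0,1],
  [0,0,0,0,0,0,1],
])

```text
time_s: 15.8
eef_pos: [577.1, -51.5, 17.5]
tcp_rot: [-180.0, -0.2, 170.2]
wrist_force: [-6.5, 1.8, -3.7]
finger_gap: 41.1
grasp_force: 61.1
```

```bash
for i in 8 9; do python3 lift2.py pics/s$i.png snap; done; python3 - <<'E'
import cv2,numpy as np
from h import *
snap("top","pics/top1.png")
a=cv2.imread('pics/top1.png')[85:220,210:350];b=cv2.imread('pics/s9.png')[195:285,225:318]
cv2.imwrite('pics/m9.png',np.hstack([cv2.resize(x,(400,400),interpolation=cv2.INTER_CUBIC) for x in(a,b)]))
E
```

```text
15.85 [577.2 -51.5  17.5] [-1.8000e+02 -1.5000e-01  1.7018e+02] [-6.9  1.9 -3.3]
pics/s8.png lift 4.23 n 49 of 63 sd 0.14 with offset [3.73 0.06] raw [ 0.49  0.27  0.7   0.25  0.71  0.39  0.46  0.29  0.53 -0.1   0.05]
15.9 [577.1 -51.5  17.5] [-1.7999e+02 -1.5000e-01  1.7018e+02] [-6.6  0.8 -3.2]
pics/s9.png lift 4.06 n 58 of 63 sd 0.146 with offset [ 4.1 -0. ] raw [ 0.72  0.35  0.49  0.45  0.63  0.27  0.38  0.2   0.67 -0.1   0.1 ]
```

View pics/m9.png

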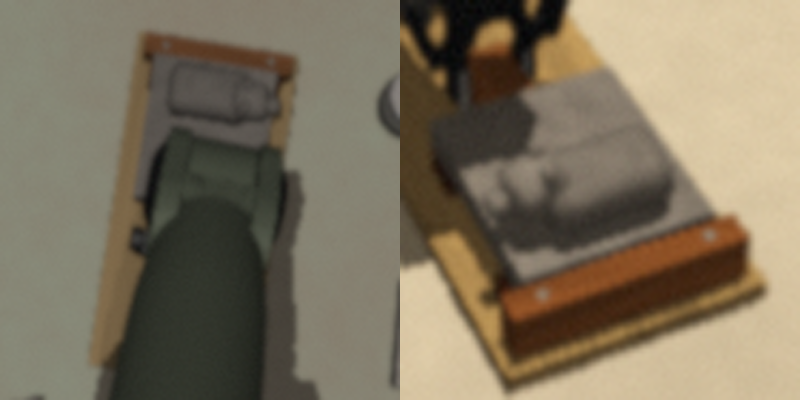

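The stone sits square against its stop, with the wedge under its front and a measured lift of about 4 mm. I'm handing in.

```bash
python3 -c "
from cell import order
print(order.finish_job())"
```

```text
the job is handed in; nothing more can be done
None
```

The job is handed in: the wedge is in under the stone between the two front blocks and still gripped, with the stone's front edge measured about 4 mm up and the stone against its rear stop.

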